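Seat the reference plate on the probe-checking base

TASK

Pick up the metal reference plate by its round knob, lay it flat on the grey metal checking base and slide it home, so that its long edge bears on both dowels and its end on the end stop. Press it lightly but steadily against all three at once for about a second, never shoving hard, then let go and leave it lying there touching all three. Leave the other things on the desk alone.

Things in the scene. Friction and masses are not known exactly. Their poses are not given: they have to be found in the camera images.
- plate_knob (a point): Grip point of the loose reference plate (aluminium, 110 mm in x, 150 in y, 8 thick, 0.3-0.55 kg, three white spots at each end, alike either way round): on the axis of the upright grey knob at its centre, 33 mm above the plate's underside. Knob 24 mm across, round (the plate can turn in the grip), its top 53 mm above the underside. Starts flat on the desk; x across, y lengthways, z up.
- base: Fixed grey metal slab, the bed: 180 mm in x, 240 in y, 12 thick; origin at its underside's centre, at desk level. x points to the two dowels (away from the robot), y to the end stop; turned up to 0.35 rad. Stands left or right, the plate on the other side. Home, the plate lies flat with its y along the base's y, knob axis at base x = +9 mm. The polished plate slides on it with about 0.7 to 2.5 N.
- dowel_a: Steel dowel fixed upright in the bed, 12 mm across, 12 mm high; origin at the centre of its foot on the bed: x = 70, y = -45 mm in the base's frame. Dowels and stop are rigid: when pressing, each should bear at least 1 N; over 18 N on any of them is too hard and marks the plate.
- dowel_b: The second dowel pin, just like the first: 12 mm in diameter, 12 mm high; origin at the centre of its foot on the bed: x = 70 mm, y = +45 mm in the base's frame.
- stop: End stop's housing, fixed on the bed: block 40 x 22 x 24 mm, origin at its underside's centre, at x = 9, y = 105 mm in the base's frame. A steel bar 22 mm wide, 10 high juts from its -y side; the bar's flat face is what the plate's end must meet. How far it juts is set by hand and not measured: its face lies 17 to 35 mm from the origin (base y = 88 to 70), to be found by feel.
- seat_pin (a joint): Presence pin in the face of the end stop's bar: 6 mm thick, standing 5 mm out of the face when free (value 0), pushed in along the base's y by the plate's end against a very light spring (under 0.4 N, too weak to push the plate back); 0.005 m: flush, the plate's end meets the bar's face.
- tape: Bystander: roll of clear tape lying flat, 52 mm across, 19 mm high, beyond the base's dowel side; origin at the centre of its underside.
- eraser: Bystander: white eraser, 24 x 55 x 14 mm, beyond the base's dowel side; origin at the centre of its underside.
- cards: Bystander: cardboard box of cards, 60 x 90 x 22 mm, lying beyond the plate; origin at the centre of its underside.
- gel: Bystander: upright bottle, 54 mm across, 130 mm high, beyond the base and the plate; origin at the centre of its underside.
- mug: Bystander: white mug, 80 mm across, 90 mm high, beyond the base and the plate; origin at the centre of its underside.
- jar: Bystander: white jar, 60 mm across, 65 mm high, nearest the robot, between base and plate; origin at the centre of its underside.
Mind the look-alikes: they are no part of the job. Of the things like the part that bears plate_knob, leave any that is pink; of the rest the smaller one is meant.

How it is judged (in metres and radians):
On the way:
1. the plate, flat on the bed, is pressed with at least 1 N against both dowels and the end stop at the same time, for 0.3 s (z of plate_knob in the frame of base between 0.043 and 0.047 m and angle between plate_knob's own z axis and vertical below 0.03 rad and contact force between plate and dowel_a above 1 N and contact force between plate and dowel_b above 1 N and contact force between plate and stop above 1 N), for 0.3 s.
At the end, for the whole second after the job is handed in: The plate lies at rest flat on the bed, its long edge within 2 mm of touching both dowels (turned less than 0.025 rad from the base) and its end within 2 mm of the face of the stop's bar (presence pin pushed in by more than 3 mm) (z of plate_knob in the frame of base between 0.043 and 0.047 m and angle between plate_knob's own z axis and vertical below 0.03 rad and x of plate_knob in the frame of base between 0.007 and 0.0115 m and value of joint seat_pin above 0.003 m and angle between the x axis of plate_knob and the x axis of base, either way round below 0.025 rad and linear speed of plate below 0.01 m/s).
It fails at once if the plate is pressed with more than 18 N on a dowel or the end stop (contact force between plate and dowel_a above 18 N or contact force between plate and dowel_b above 18 N or contact force between plate and stop above 18 N).
It fails at once if another thing on the desk is moved by more than 30 mm (distance of any of tape, eraser, cards, gel, mug, jar from where it was at the start of the episode above 0.03 m).
It also fails if it takes over 67 s, if anything falls off the work surface, if the arm or the gripper's body presses on something with over 40 N, if the wrist force passes 120 N, or if a joint passes its speed limit or range.

ROBOT

A 6-joint arm with a two-finger parallel gripper is mounted at the origin on the work surface. World frame = base frame: x ahead of the robot, y to its left, z up, the work surface at z = 0. Lengths are in m, angles in degrees, forces in N, time in s.
With the tool pointing down it reaches from about 0.4 to 0.825 m from the base axis. Payload 7 kg.
Tool frame: the origin (TCP) lies midway between the tips of the shut fingers; the grasp point (between the pads) lies 19 mm behind it; z points along the fingers, x is the direction in which the jaws open and shut, and the axes are right-handed (so a half turn about z gives the same grasp; the last joint's range is limited). The gripper opens to 88 mm and grips with 3 to 60 N. Pads are 19 mm wide; open, the fingers measure 130 mm over their backs; the gripper's body (78 mm by 193 mm) begins 47 mm behind the grasp point.
Start: joints at [-59.639, 20.546, 0.682, 0, -70.136, -16.507], TCP at [0.162, -0.655, 0.198] pointing down, gripper open.
Joint ranges: [-176.03, 176.03], [-82.01, 121.73], [-58.28, 71.71], [-173.87, 95.51], [-174.79, -0.11], [-173.66, 173.66]. Speed limits (degrees/s): [136.94, 136.94, 172.46, 180, 180, 180].

INTERFACE

Orientations are given as [roll, pitch, yaw] about the fixed x, y, z axes, in that order (R = Rz(yaw) Ry(pitch) Rx(roll)).
In Python, from plant import * gives the robot as it stands. The module is installed in compiled form; this text tells all that it offers.
- The arm moves only by the shell command python3 -m pendant 'ROWS' [OPENING]. ROWS is JSON, a list that holds one entry, the list of rows, each a list of 6 numbers: the shift along the world's x, y, z in mm, then the turn, a rotation vector about the world's x, y, z in degrees. A call has 1 to 10 rows; each row is the pose to reach, as a shift and turn from the pose commanded when the call began; what a row does not reach only later rows make up. A row lasts 1/8 s, in which the tool goes at most 62.5 mm and 10.7 degrees, less where a joint would pass 70% of its speed; a pose out of reach is approached as far as the arm can. A call with a gripper value outside its range is refused whole. OPENING is the closure, from -1 (fully open) to 1 (shut), set as the call begins (- or left out, the last holds). The fingers move at their own pace and stop on an object; the grip force is fixed at half the most. Time passes only in rows, so rows that repeat a pose let the fingers close. It gives the time, the measured TCP pose, the force and the opening at its end, in the units of the state.
- get_obs(): the state, without advancing time (a new reading comes with each control period).
- snapshot(name): name is "scene" or "top" or "wrist"; returns a dict with "pixels" (420x560x3 uint8, red, green, blue), "depth" (420x560 float32, m along the optical axis (not along the pixel's ray), 0 where there is no reading), "fx", "fy", "cx", "cy" (pixels), "pose" (4x4, takes a point from camera to world coordinates); the wrist camera has in their place "tool_from_camera" (4x4, takes a point from camera to tool coordinates, whose origin is the TCP and whose axes are the tool frame's). Camera axes: x right, y down, z forward; pixel columns grow to the right and rows downward; lengths in m; the calibration is good to about 2 mm. A picture is of the moment at which its call begins: read the wrist's pose just before it.
- close_job(): hands the job in, once; it reports no verdict.
The state is a dict: "clock": time; "joint_pos": joint angles; "qvel": joint speeds; "tau": joint torques, N m; "tool_pos": TCP position; "orientation": TCP orientation; "force": force on the tool from outside, world axes, zero at the start; "moment": the same for the moment, N m; "opening": finger opening in m.
Only numpy, scipy, OpenCV 4.12 (cv2) and the standard library are available. Lean on these libraries where they do the work, as an engineer would, in place of code of your own. Each camera call takes 0.05 s, during which the arm holds its last target. There are 200 camera calls.

## Working session

There is one attempt and no reset: what is moved stays moved. The work goes in short steps, Python scripts to look and compute and a shell command to move; the robot and the scene stay as the last step left them, time stands still between calls to the robot, and variables do not carry over. Pictures are saved under pics/ and viewed, about 8 in all and at most 12, crops included, and the job is handed in when it is done.

```bash
mkdir -p pics
cat > h.py <<'E'
from plant import *
import numpy as np, cv2
def save(n,s): cv2.imwrite('pics/'+n,cv2.cvtColor(s['pixels'],cv2.COLOR_RGB2BGR))
def cloud(s,T=None):
    T=s['pose'] if T is None else T
    d=s['depth'];v,u=np.mgrid[:d.shape[0],:d.shape[1]]
    P=np.stack([(u-s['cx'])/s['fx']*d,(v-s['cy'])/s['fy']*d,d],-1)
    return P@T[:3,:3].T+T[:3,3]
E
python3 - <<'E'
from h import *
o=get_obs();print(o)
t=snapshot('top');c=snapshot('scene')
save('top1.png',t);np.savez('top1.npz',**t);save('scene1.png',c);np.savez('scene1.npz',**c)
print(t['pose'],t['fx'],c['pose'])
E
```

```text
{'clock': 0.0, 'joint_pos': array([-5.96392280e+01,  2.05899924e+01,  6.33861967e-01, -2.08641991e-02,
       -7.01355993e+01, -1.65067967e+01]), 'qvel': array([ 0.1527066 ,  0.10358557, -0.02879903, -0.05083226, -0.01114449,
        0.06077273]), 'tau': array([ 5.82205957e-04, -5.82716095e+01,  2.93052542e+01,  6.99717119e+00,
        6.86562998e-03, -1.21841044e-04]), 'tool_pos': array([ 0.16147212, -0.65484812,  0.19683734]), 'orientation': array([-1.79992740e+02, -9.35225691e-02,  1.03846864e+02]), 'force': array([ 0.38548765,  0.62072376, -0.26234458]), 'moment': array([-0.02095891, -0.02879731, -0.04451795]), 'opening': 0.08771782626155278}
[[-0.00730948 -0.99252168  0.12184948  0.44381114]
 [-0.99990198  0.00870966  0.0109624   0.02454596]
 [-0.01194168 -0.12175741 -0.99248805  0.9860347 ]
 [ 0.          0.          0.          1.        ]] 465.3497877385148 [[ 0.64078222  0.58088877 -0.50196254  1.12065117]
 [ 0.76760926 -0.49600878  0.40589569 -0.44102497]
 [-0.01319759 -0.64540183 -0.7637292   0.92388885]
 [ 0.          0.          0.          1.        ]]
```

View pics/top1.png

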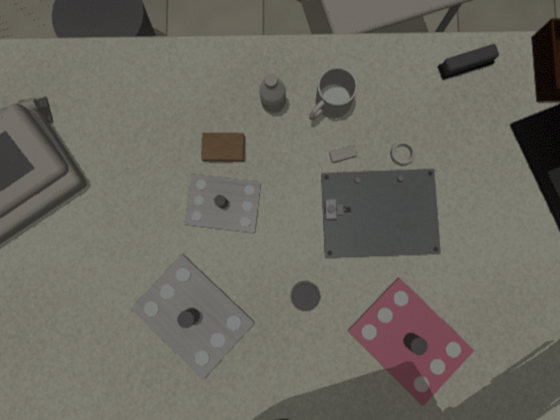

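View pics/scene1.png

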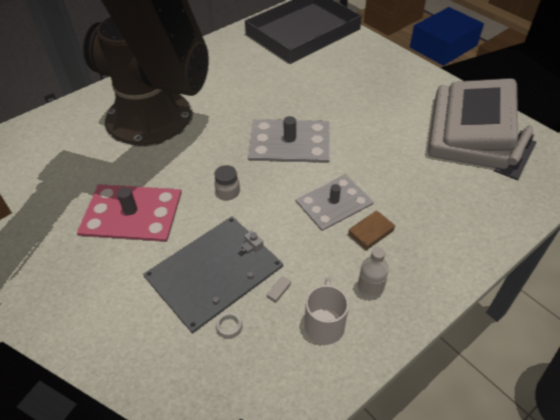

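The top view shows the small grey plate at (222,203), with its knob at the centre. The base is at (381,213), dowels at (358,180) and (400,179), stop at (332,209), jar at (305,296). The larger plate at (190,315) and the pink one at (410,345) are decoys.

```bash
cat >> h.py <<'E'
def ray(s,uv,z,T=None):
    T=s['pose'] if T is None else T
    uv=np.atleast_2d(uv).astype(float)
    d=np.c_[(uv[:,0]-s['cx'])/s['fx'],(uv[:,1]-s['cy'])/s['fy'],np.ones(len(uv))]@T[:3,:3].T
    return T[:3,3]+d*((z-T[2,3])/d[:,2])[:,None]
def blob(s,P,lo,hi,box,T=None,k=3):
    z=P[...,2];m=((z>lo)&(z<hi)&(s['depth']>0)).astype(np.uint8)
    b=np.zeros_like(m);x0,y0,x1,y1=box;b[y0:y1,x0:x1]=1;m*=b
    m=cv2.morphologyEx(m,cv2.MORPH_OPEN,np.ones((k,k)))
    c=cv2.findContours(m,cv2.RETR_EXTERNAL,cv2.CHAIN_APPROX_NONE)[0]
    return max(c,key=cv2.contourArea)[:,0]
def rect(s,c,z,T=None):
    p=ray(s,c,z,T)[:,:2].astype(np.float32)
    return cv2.minAreaRect(p*1000)
E
python3 - <<'E'
from h import *
t=dict(np.load('top1.npz'));P=cloud(t)
def zz(u,v): return P[v,u].round(4)
for n,q in dict(desk=(260,300),desk2=(280,230),plate=(240,215),knob=(221,201),bed=(400,220),jar=(305,296),stop=(330,208),d1=(358,180),d2=(400,179)).items(): print(n,zz(*q))
print('plate',rect(t,blob(t,P,.004,.03,(175,165,270,240)),.008))
print('base',rect(t,blob(t,P,.006,.03,(310,163,450,265)),.012))
g=cv2.cvtColor(t['pixels'],cv2.COLOR_RGB2GRAY)
# base by colour
m=((g<95)).astype(np.uint8);b=np.zeros_like(m);b[160:265,310:450]=1;m*=b
print(g[300,260],g[220,400],g[215,240],g[225,200])
c=max(cv2.findContours(m,0,1)[0],key=cv2.contourArea)[:,0];print('base col',rect(t,c,.012))
k=blob(t,P,.03,.07,(200,180,245,230),k=1);print('knob',rect(t,k,.053))
cv2.imwrite('pics/crop.png',cv2.cvtColor(cv2.resize(t['pixels'][160:265,180:450],None,fx=2.9,fy=2.9,interpolation=cv2.INTER_CUBIC),cv2.COLOR_RGB2BGR)*1)
for q in [(358,180),(400,179)]: print(ray(t,q,.024))
E
```

```text
desk [0.3639 0.0922 0.0018]
desk2 [0.5093 0.0498 0.0011]
plate [0.5414 0.1342 0.0065]
knob [0.5657 0.1678 0.0522]
bed [ 0.5276 -0.2021  0.0114]
jar [3.762e-01 2.000e-04 6.520e-02]
stop [ 0.5503 -0.0532  0.0457]
d1 [ 0.6115 -0.1149  0.0221]
d2 [ 0.6122 -0.202   0.0253]
plate ((568.6892700195312, 171.3792724609375), (149.99549865722656, 110.07962036132812), 82.76311492919922)
base ((544.8782348632812, -160.08047485351562), (179.75108337402344, 239.98023986816406), 1.605400562286377)
120 73 116 112
base col ((543.5741577148438, -159.93472290039062), (179.63644409179688, 240.8815460205078), 1.6059426069259644)
knob ((567.6900024414062, 169.6932830810547), (26.182104110717773, 22.826345443725586), 44.907257080078125)
[[ 0.61115851 -0.11462248  0.024     ]]
[[ 0.61245356 -0.20232329  0.024     ]]
```

View pics/crop.png

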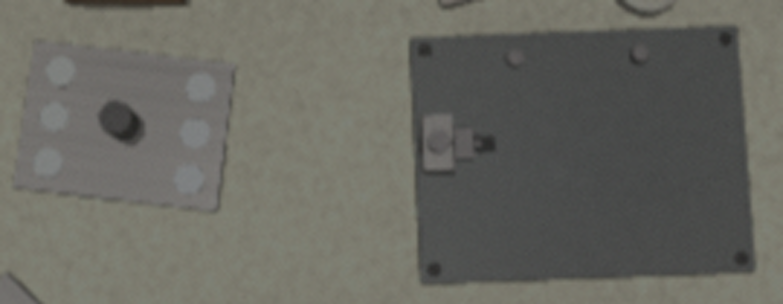

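The crop shows the six spots on the plate, the knob, both dowels (crop pixels (515,57) and (640,53)), and the stop with its bar and pin. Plate and base sizes match (150x110 and 180x240 mm). Plate: centre about (568,170.5), yaw −7.2°. Base: centre about (544.5,−160), yaw +1.6°. I'll move above the knob with the jaws along the plate's x.

```bash
python3 -m pendant '[[[20,40,0,0,0,3],[45,90,0,0,0,8],[70,142,0,0,0,13],[95,195,0,0,0,18],[122,247,0,0,0,23],[148,300,0,0,0,28],[172,350,0,0,0,33],[197,400,0,0,0,38],[222,450,0,0,0,43],[246,500,0,0,0,47]]]' -1
python3 -m pendant '[[[25,50,0,0,0,4],[50,102,0,0,0,8],[75,154,0,0,0,12],[100,204,0,0,0,16],[125,254,0,0,0,19],[148,300,0,0,0,22],[160,325,-25,0,0,22],[160,325,-50,0,0,22],[160,325,-60,0,0,22],[160,325,-60,0,0,22]]]'
python3 - <<'E'
from h import *
from scipy.spatial.transform import Rotation as R
o=get_obs();print(o['tool_pos'],o['orientation'],o['force'],o['joint_pos'])
s=snapshot('wrist');save('w1.png',s);np.savez('w1.npz',**s)
T=np.eye(4);T[:3,:3]=R.from_euler('xyz',o['orientation'],degrees=True).as_matrix();T[:3,3]=o['tool_pos'];T=T@s['tool_from_camera']
P=cloud(s,T);np.save('w1T.npy',T);print(T)
try:
  k=blob(s,P,.04,.065,(0,0,560,420));print(cv2.minEnclosingCircle((ray(s,k,.053,T)[:,:2]*1000).astype(np.float32)))
  k=blob(s,P,.004,.014,(0,0,560,420));print(rect(s,k,.008,T))
except Exception as e: print(e)
E
```

```text
clock: 1.35
tool_pos: [0.408, -0.1535, 0.1978]
orientation: [180.0, 0.0, 151.0]
force: [1.1, 0.2, 0.3]
opening: 0.0878
clock: 2.6
tool_pos: [0.5672, 0.1692, 0.1374]
orientation: [-179.9, -0.1, 172.8]
force: [0.6, -0.0, 0.4]
opening: 0.0876
[0.56723737 0.16915297 0.13739909] [-1.79943895e+02 -5.40898632e-02  1.72842563e+02] [ 0.63531582 -0.00438183  0.40069505] [ 3.55149602e+01  1.54752601e+01 -1.48914777e+01  5.31337221e-03
 -5.97110594e+01 -4.26750537e+01]
[[-0.99218389  0.11945231  0.03608714  0.55879056]
 [ 0.12477121  0.94548946  0.30080198  0.08695855]
 [ 0.00181148  0.30295352 -0.95300361  0.32413609]
 [ 0.          0.          0.          1.        ]]
((783.82666015625, 63.45237731933594), 27.59477424621582)
((336.2544860839844, 230.26055908203125), (206.57423400878906, 158.15357971191406), 46.85624313354492)
```

View pics/w1.png

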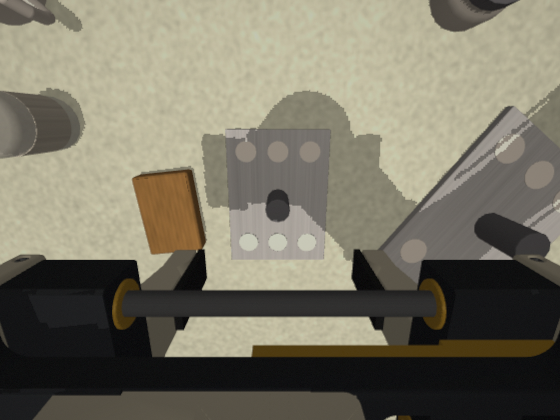

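The wrist view shows the plate upright with its knob at (278,205), the cards clear to its left, and the big plate to the right. I'll refine the knob position from this view.

Run:
```python
from h import *
s=dict(np.load('w1.npz'));T=np.load('w1T.npy');P=cloud(s,T)
k=blob(s,P,.046,.060,(255,180,305,225),k=2);print('knob',cv2.minEnclosingCircle((ray(s,k,.053,T)[:,:2]*1000).astype(np.float32)),P[196,278])
k=blob(s,P,.004,.02,(210,115,340,270));print('plate',rect(s,k,.008,T))
t=dict(np.load('top1.npz'));P=cloud(t);k=blob(t,P,.012,.03,(195,125,250,165));print('cards',rect(t,k,.022))
```

```text
knob ((569.6152954101562, 171.01768493652344), 12.235568046569824) [0.56821559 0.15988859 0.03931622]
plate ((570.5629272460938, 170.68600463867188), (149.1219024658203, 109.58930206298828), 82.64997863769531)
cards ((687.51611328125, 171.1907501220703), (89.64148712158203, 60.81727981567383), 89.38765716552734)
```

```bash
python3 -m pendant '[[[2,1.5,-20,0,0,0],[2,1.5,-50,0,0,0],[2,1.5,-80,0,0,0],[2,1.5,-105,0,0,0],[2,1.5,-118,0,0,0],[2,1.5,-122.5,0,0,0],[2,1.5,-122.5,0,0,0],[2,1.5,-122.5,0,0,0]]]'
python3 -m pendant '[[[0,0,0,0,0,0],[0,0,0,0,0,0],[0,0,0,0,0,0],[0,0,0,0,0,0],[0,0,0,0,0,0],[0,0,0,0,0,0],[0,0,0,0,0,0],[0,0,0,0,0,0]]]' 1
```

```text
clock: 3.65
tool_pos: [0.5703, 0.1715, 0.0163]
orientation: [179.9, 0.1, 172.9]
force: [-0.5, -0.1, -0.3]
opening: 0.0879
clock: 4.65
tool_pos: [0.5695, 0.1711, 0.0152]
orientation: [-180.0, -0.0, 172.9]
force: [-0.9, -0.4, -0.4]
opening: 0.023
```

```bash
python3 -m pendant '[[[0,0,15,0,0,0],[0,0,45,0,0,0],[-2,-25,60,0,0,2],[-6,-70,60,0,0,4],[-10,-120,60,0,0,6],[-15,-170,60,0,0,8],[-19,-220,60,0,0,8.8],[-23,-270,60,0,0,8.8],[-27,-315,60,0,0,8.8],[-31,-345,60,0,0,8.8]]]'
python3 -m pendant '[[[0,-11,0,0,0,0],[0,-11,0,0,0,0],[0,-11,-20,0,0,0],[0,-11,-35,0,0,0],[0,-11,-35,0,0,0],[0,-11,-35,0,0,0]]]'
python3 - <<'E'
from h import *
t=snapshot('top');save('top2.png',t);np.savez('top2.npz',**t)
P=cloud(t)
k=blob(t,P,.026,.044,(310,150,460,275));print(rect(t,k,.033))
o=get_obs();print(o['tool_pos'],o['orientation'],o['force'],o['moment'])
cv2.imwrite('pics/t2c.png',cv2.cvtColor(cv2.resize(t['pixels'][140:290,290:470],None,fx=4,fy=4,interpolation=2),4))
E
```

```text
clock: 5.9
tool_pos: [0.5379, -0.1758, 0.0758]
orientation: [180.0, -0.0, -178.4]
force: [-0.1, 0.7, -4.9]
opening: 0.023
clock: 6.65
tool_pos: [0.5391, -0.1845, 0.0407]
orientation: [-180.0, 0.0, -178.3]
force: [0.5, -0.3, -4.2]
opening: 0.0228
((505.7549743652344, -143.01844787597656), (44.48321533203125, 68.27794647216797), 3.1229233741760254)
[ 0.53926108 -0.18461504  0.04088642] [-1.79986161e+02  5.07855420e-02 -1.78305646e+02] [ 0.55298987  0.14525959 -4.2598959 ] [ 0.05332873  0.06021868 -0.08694902]
```

View pics/t2c.png

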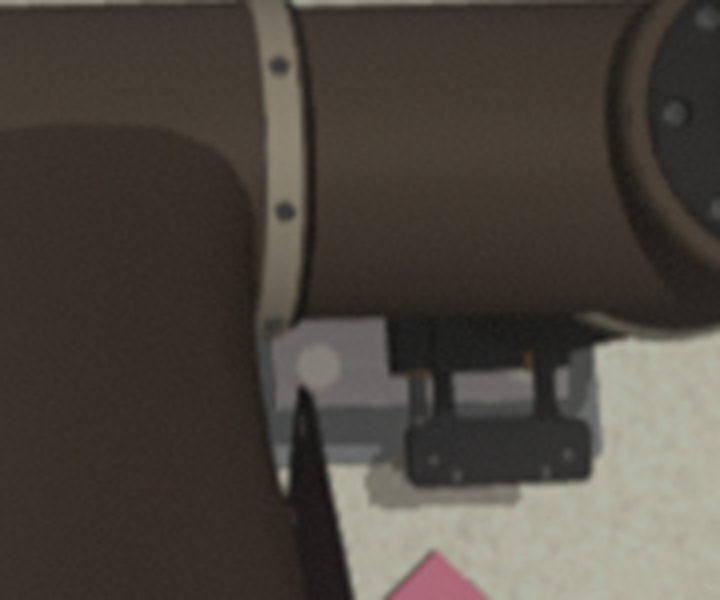

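The arm hides the plate from the top camera, so I'll use the wrist view.

```bash
cat >> h.py <<'E'
from scipy.spatial.transform import Rotation as R
def wrist(n):
    o=get_obs();s=snapshot('wrist');save(n+'.png',s)
    T=np.eye(4);T[:3,:3]=R.from_euler('xyz',o['orientation'],degrees=True).as_matrix();T[:3,3]=o['tool_pos'];T=T@s['tool_from_camera']
    np.savez(n+'.npz',T=T,**s);return o,s,T
E
sed -i "s#def wrist(n):#def wrist(n):\n    n0=n#;s#save(n+'.png',s)#save(n+'.png',s)#" h.py
python3 - <<'E'
from h import *
o,s,T=wrist('w2');print(o['tool_pos'])
E
```

```text
[ 0.53926108 -0.18461504  0.04088642]
```

View pics/w2.png

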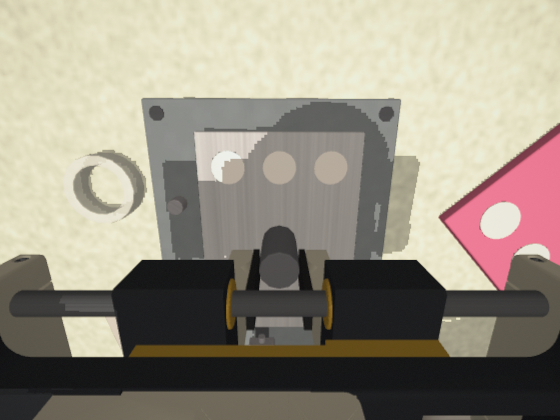

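The wrist camera looks at the −y end of the bed. Dowel_a is at (177,205), the plate's far end edge runs (195,132)–(363,131), and the base's end edge runs (143,99)–(400,100). I'll measure those edges and dowel_a.

```bash
ls *.npz
python3 - <<'E'
from h import *
s=dict(np.load('w2.npz'));T=s['T'];P=cloud(s,T);z=P[...,2]
print('heights',z[180,300],z[230,375],z[205,177],z[60,300])
def fitline(uv,zz):
    p=ray(s,uv,zz,T)[:,:2]*1000
    vx,vy,x,y=cv2.fitLine(p.astype(np.float32),cv2.DIST_HUBER,0,.01,.01)[:,0];
    return np.degrees(np.arctan2(vy,vx)).round(2),(x.round(1),y.round(1))
ok=s['depth']>0
mp=ok&(z>.027)&(z<.045)
mb=ok&(z>.007)
cols=np.arange(210,350);print('plate end',fitline(np.array([(u,90+np.argmax(mp[90:200,u])) for u in cols]),.0337))
cols=np.arange(155,390);print('base end',fitline(np.array([(u,70+np.argmax(mb[70:150,u])) for u in cols]),.012))
rows=np.arange(140,235)
print('plate +x edge',fitline(np.array([(190+np.argmax(mp[v,190:230]),v) for v in rows]),.0337))
rows=np.arange(110,160)
print('base +x edge',fitline(np.array([(135+np.argmax(mb[v,135:180]),v) for v in rows]),.012))
rows=np.arange(110,240)
print('base -x edge',fitline(np.array([(415-np.argmax(mb[v,415:370:-1]),v) for v in rows]),.012))
m=ok&(z>.019)&(z<.0268);b=np.zeros_like(m);b[190:225,160:190]=1
c=cv2.findContours((m&b).astype(np.uint8),0,1)[0];c=max(c,key=cv2.contourArea)[:,0]
print('dowel',cv2.minEnclosingCircle((ray(s,c,.024,T)[:,:2]*1000).astype(np.float32)))
E
```

```text
scene1.npz
top1.npz
top2.npz
w1.npz
w2.npz
heights 0.03299079940822977 0.01252355421060894 0.02446995536392743 -0.0003405351532878853
plate end (np.float32(1.68), (np.float32(541.0), np.float32(-259.5)))
base end (np.float32(1.68), (np.float32(502.8), np.float32(-281.6)))
plate +x edge (np.float32(-88.47), (np.float32(596.3), np.float32(-221.4)))
base +x edge (np.float32(-88.36), (np.float32(637.5), np.float32(-251.6)))
base -x edge (np.float32(-88.54), (np.float32(458.9), np.float32(-229.5)))
dowel ((616.1463623046875, -204.76609802246094), 6.713265419006348)
```

The plate is square to the base (both 1.6°), with about 14 mm to the dowels. Now lowering it gently.

```bash
python3 -m pendant '[[[0,0,-6,0,0,0],[0,0,-10,0,0,0],[0,0,-12,0,0,0],[0,0,-12.5,0,0,0],[0,0,-12.5,0,0,0],[0,0,-12.5,0,0,0]]]'
python3 -m pendant '[[[0,0,-0.4,0,0,0],[0,0,-0.8,0,0,0],[0,0,-0.8,0,0,0],[0,0,-0.8,0,0,0]]]'
python3 -m pendant '[[[0,0,-0.3,0,0,0],[0,0,-0.5,0,0,0],[0,0,-0.5,0,0,0],[0,0,-0.5,0,0,0]]]'
```

```text
clock: 7.5
tool_pos: [0.5387, -0.1849, 0.0279]
orientation: [-180.0, 0.0, -178.3]
force: [-0.6, 0.7, -5.2]
opening: 0.0225
clock: 8.0
tool_pos: [0.5387, -0.1848, 0.0272]
orientation: [-180.0, 0.0, -178.3]
force: [-1.7, 0.6, -0.9]
opening: 0.0225
clock: 8.5
tool_pos: [0.5387, -0.1849, 0.0271]
orientation: [-180.0, 0.0, -178.3]
force: [-2.1, 1.6, 6.0]
opening: 0.0228
```

```bash
python3 -m pendant '[[[0,0,0.4,0,0,0],[2,0,0.4,0,0,0],[4,0.1,0.4,0,0,0],[6,0.2,0.4,0,0,0],[8,0.2,0.4,0,0,0],[10,0.3,0.4,0,0,0],[10,0.3,0.4,0,0,0],[10,0.3,0.4,0,0,0]]]'
python3 -m pendant '[[[0.5,0,0,0,0,0],[1,0,0,0,0,0],[1.5,0,0,0,0,0],[1.5,0,0,0,0,0],[1.5,0,0,0,0,0]]]'
```

```text
clock: 9.5
tool_pos: [0.5483, -0.1849, 0.0272]
orientation: [-180.0, -0.0, -178.3]
force: [-3.3, -0.5, 5.1]
opening: 0.0231
clock: 10.12
tool_pos: [0.5494, -0.185, 0.0272]
orientation: [-180.0, -0.1, -178.3]
force: [-5.3, 0.3, 5.6]
opening: 0.0232
```

```bash
python3 -m pendant '[[[0,0,0.3,0,0,0],[0,0,0.3,0,0,0],[0.5,0,0.3,0,0,0],[0.5,0,0.3,0,0,0],[0.5,0,0.3,0,0,0]]]'
python3 -m pendant '[[[0.5,0,0,0,0,0],[0.5,0,0,0,0,0],[0.5,0,0,0,0,0]]]'
```

```text
clock: 10.75
tool_pos: [0.5506, -0.1846, 0.0272]
orientation: [-180.0, 0.0, -178.3]
force: [-3.4, -1.5, 4.0]
opening: 0.0226
clock: 11.12
tool_pos: [0.5511, -0.1845, 0.0272]
orientation: [180.0, 0.0, -178.3]
force: [-3.3, -0.6, 3.9]
opening: 0.0223
```

```bash
python3 -m pendant '[[[0.4,0,0.2,0,0,0],[0.8,0,0.2,0,0,0],[0.8,0,0.2,0,0,0],[0.8,0,0.2,0,0,0]]]'
python3 -m pendant '[[[0.4,0,0,0,0,0],[0.8,0,0,0,0,0],[0.8,0,0,0,0,0],[0.8,0,0,0,0,0]]]'
```

```text
clock: 11.62
tool_pos: [0.552, -0.1844, 0.0272]
orientation: [180.0, 0.0, -178.3]
force: [-2.7, 0.5, 0.8]
opening: 0.0228
clock: 12.12
tool_pos: [0.5528, -0.1845, 0.0273]
orientation: [180.0, 0.0, -178.3]
force: [-1.2, 0.8, -1.8]
opening: 0.023
```

```bash
python3 -m pendant '[[[0.4,0,0,0,0,0],[0.4,0,0,0,0,0],[0.4,0,0,0,0,0]]]'
```

```text
clock: 12.5
tool_pos: [0.5532, -0.1845, 0.0273]
orientation: [180.0, 0.0, -178.4]
force: [0.1, -0.3, -3.8]
opening: 0.0226
```

```bash
python3 -m pendant '[[[0.5,0,-0.1,0,0,0],[0.5,0,-0.1,0,0,0],[0.5,0,-0.1,0,0,0]]]'
python3 -m pendant '[[[0.5,0,-0.1,0,0,0],[0.5,0,-0.1,0,0,0],[0.5,0,-0.1,0,0,0]]]'
```

```text
clock: 12.88
tool_pos: [0.5537, -0.1845, 0.0272]
orientation: [-180.0, 0.0, -178.3]
force: [0.1, -1.1, -3.2]
opening: 0.0228
clock: 13.25
tool_pos: [0.5541, -0.1845, 0.0272]
orientation: [-180.0, 0.0, -178.3]
force: [-1.5, 0.7, -1.8]
opening: 0.0227
```

```bash
python3 -m pendant '[[[0.5,0,0,0,0,0],[0.5,0,0,0,0,0],[0.5,0,0,0,0,0]]]'
```

```text
clock: 13.62
tool_pos: [0.5542, -0.1846, 0.0272]
orientation: [-180.0, -0.0, -178.3]
force: [-3.6, 0.8, 2.7]
opening: 0.0228
```

Contact with the dowels at x≈554.1, which agrees with the vision estimate. Before sliding in y I'll estimate the bar face roughly from the top picture.

```bash
python3 - <<'E'
from h import *
t=dict(np.load('top1.npz'));P=cloud(t)
print((P[209:212,325:354,1].mean(0)*1000).round(0));print((P[209:212,325:354,2].mean(0)*1000).round(0));print(t['pixels'][210,325:354].mean(-1).round())
print(ray(t,[(343.1,210),(336.6,210)],.022),ray(t,[(343.1,210),(336.6,210)],.036))
E
python3 -m pendant '[[[0,1,0,0,0,0],[0,3,0,0,0,0],[-0.1,5,0,0,0,0],[-0.2,7,0,0,0,0],[-0.2,9,0,0,0,0],[-0.3,11,0,0,0,0],[-0.3,12,0,0,0,0],[-0.3,12,0,0,0,0]]]'
```

```text
[ -44.  -46.  -48.  -49.  -51.  -53.  -55.  -57.  -59.  -62.  -64.  -67.
  -70.  -71.  -74.  -76.  -78.  -80.  -82.  -85.  -50.  -89.  -91.  -94.
  -96.  -98. -100. -102. -104.]
[ 28.  36.  37.  41.  45.  46.  45.  47.  46.  42.  35.  27.  23.  24.
  23.  23.  25.  23.  24.  16. 337.  14.  14.  14.  14.  13.  12.  11.
  13.]
[62. 97. 90. 82. 90. 91. 94. 94. 92. 91. 91. 76. 85. 91. 92. 92. 92. 90.
 73. 69. 65. 51. 45. 46. 44. 54. 74. 78. 79.]
[[ 0.54851297 -0.08231861  0.022     ]
 [ 0.5486294  -0.06880927  0.022     ]] [[ 0.54699245 -0.08076669  0.036     ]
 [ 0.5471072  -0.06745353  0.036     ]]
clock: 14.62
tool_pos: [0.554, -0.173, 0.0272]
orientation: [-180.0, -0.0, -178.3]
force: [-4.5, -2.4, 0.5]
opening: 0.0223
```

The bar face is at about world y −82.5, so home is TCP y ≈ −157.5 ±2. About 15 mm to go.

```bash
python3 -m pendant '[[[0,2,0,0,0,0],[-0.1,4,0,0,0,0],[-0.2,6,0,0,0,0],[-0.2,8,0,0,0,0],[-0.3,10,0,0,0,0],[-0.3,11,0,0,0,0],[-0.3,11,0,0,0,0],[-0.3,11,0,0,0,0]]]'
python3 -m pendant '[[[0,0.5,0,0,0,0],[0,1,0,0,0,0],[0,1,0,0,0,0],[0,1,0,0,0,0]]]'
```

```text
clock: 15.62
tool_pos: [0.5537, -0.162, 0.0272]
orientation: [-180.0, -0.0, -178.3]
force: [-3.3, -2.7, 1.8]
opening: 0.0226
clock: 16.12
tool_pos: [0.5537, -0.1611, 0.0272]
orientation: [-180.0, -0.0, -178.3]
force: [-4.3, -4.4, 0.1]
opening: 0.0226
```

```bash
python3 -m pendant '[[[0,0.5,0,0,0,0],[0,1,0,0,0,0],[0,1,0,0,0,0],[0,1,0,0,0,0]]]'
python3 -m pendant '[[[0,0.5,0,0,0,0],[0,0.8,0,0,0,0],[0,0.8,0,0,0,0],[0,0.8,0,0,0,0]]]'
```

```text
clock: 16.62
tool_pos: [0.5536, -0.1601, 0.0272]
orientation: [-180.0, -0.0, -178.4]
force: [-3.2, -3.0, 1.5]
opening: 0.0224
clock: 17.12
tool_pos: [0.5536, -0.1593, 0.0272]
orientation: [-180.0, -0.0, -178.4]
force: [-3.7, -3.9, 1.2]
opening: 0.0231
```

```bash
python3 -m pendant '[[[0,0.5,0,0,0,0],[0,0.8,0,0,0,0],[0,0.8,0,0,0,0],[0,0.8,0,0,0,0]]]'
```

```text
clock: 17.62
tool_pos: [0.5535, -0.1586, 0.0272]
orientation: [-180.0, -0.0, -178.4]
force: [-3.7, -4.7, 1.3]
opening: 0.0231
```

```bash
python3 -m pendant '[[[0,0.4,0,0,0,0],[0,0.7,0,0,0,0],[0,0.7,0,0,0,0],[0,0.7,0,0,0,0]]]'
```

```text
clock: 18.12
tool_pos: [0.5535, -0.1579, 0.0272]
orientation: [-180.0, -0.1, -178.4]
force: [-3.7, -4.2, 1.0]
opening: 0.0225
```

```bash
python3 -m pendant '[[[0,0.4,0,0,0,0],[0,0.6,0,0,0,0],[0,0.6,0,0,0,0],[0,0.6,0,0,0,0]]]'
```

```text
clock: 18.62
tool_pos: [0.5536, -0.1575, 0.0272]
orientation: [-179.9, -0.0, -178.4]
force: [-4.1, -5.7, 1.6]
opening: 0.0227
```

```bash
python3 -m pendant '[[[0,0.4,0,0,0,0],[0,0.6,0,0,0,0],[0,0.6,0,0,0,0],[0,0.6,0,0,0,0]]]'
```

```text
clock: 19.12
tool_pos: [0.5536, -0.1574, 0.0273]
orientation: [-179.9, -0.1, -178.3]
force: [-4.5, -8.2, 0.2]
opening: 0.0227
```

Stop contact at y −157.5. I'll press x a little more and hold.

```bash
python3 -m pendant '[[[0.4,0,0,0,0,0],[0.8,0,0,0,0,0],[0.8,0,0,0,0,0],[0.8,0,0,0,0,0],[0.8,0,0,0,0,0]]]'
python3 - <<'E'
from h import *
F=[]
for i in range(8):
    o=get_obs();F.append(np.r_[o['force'],o['moment'],o['tool_pos']*1000]);snapshot('wrist')
print(np.mean(F,0).round(2),np.std(F,0).round(2),o['orientation'])
E
```

```text
clock: 19.75
tool_pos: [0.5536, -0.1574, 0.0272]
orientation: [-179.9, -0.1, -178.4]
force: [-6.4, -8.6, 2.3]
opening: 0.0225
[  -6.09   -8.27    2.33   -3.05    2.29    0.    553.53 -157.43   27.19] [0.6  0.33 0.39 0.03 0.03 0.02 0.02 0.02 0.02] [-1.79921808e+02 -1.26286568e-01 -1.78359711e+02]
```

Net twist on the wrist is near 0, so the dowels share the load evenly. A bit more x for margin, then hold steadily for over a second.

```bash
python3 -m pendant '[[[0.3,0,0,0,0,0],[0.6,0,0,0,0,0],[0.6,0,0,0,0,0],[0.6,0,0,0,0,0],[0.6,0,0,0,0,0],[0.6,0,0,0,0,0],[0.6,0,0,0,0,0],[0.6,0,0,0,0,0],[0.6,0,0,0,0,0],[0.6,0,0,0,0,0]]]'
python3 - <<'E'
from h import *
F=[]
for i in range(8):
    o=get_obs();F.append(np.r_[o['force'],o['moment'],o['tool_pos']*1000]);s=snapshot('wrist')
print(np.mean(F,0).round(2),o['orientation'])
o,s,T=wrist('w3');P=cloud(s,T);z=P[...,2];ok=s['depth']>0
mp=ok&(z>.0165)&(z<.03);mb=ok&(z>.007)
def fit(uv,zz):
    p=(ray(s,uv,zz,T)[:,:2]*1000).astype(np.float32);vx,vy,x,y=cv2.fitLine(p,cv2.DIST_HUBER,0,.01,.01)[:,0]
    return np.degrees(np.arctan2(vy,vx)).round(2),x.round(1),y.round(1)
cols=np.arange(215,340)
print('heights',z[180,300])
print('plate end',fit(np.array([(u,60+np.argmax(mp[60:220,u])) for u in cols]),.02))
print('base end',fit(np.array([(u,30+np.argmax(mb[30:150,u])) for u in cols]),.012))
E
```

```text
clock: 21.4
tool_pos: [0.5535, -0.1575, 0.0272]
orientation: [-179.9, -0.2, -178.4]
force: [-7.6, -7.7, 4.4]
opening: 0.0226
[-7.7500e+00 -7.7800e+00  4.2400e+00 -2.8700e+00  2.9300e+00  3.0000e-02
  5.5351e+02 -1.5744e+02  2.7160e+01] [-179.92629693   -0.18868804 -178.36478839]
heights 0.020512412291313425
plate end (np.float32(1.61), np.float32(555.7), np.float32(-232.3))
base end (np.float32(1.67), np.float32(557.3), np.float32(-280.0))
```

View pics/w3.png

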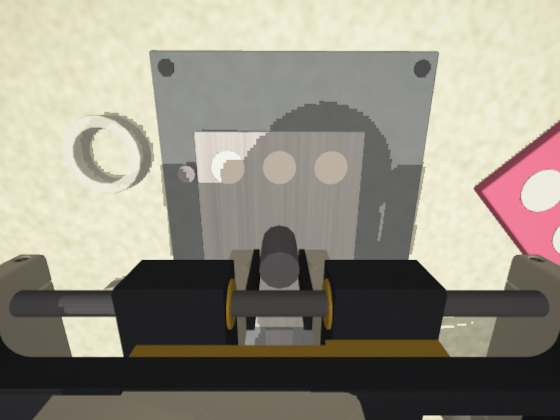

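Dowel_a at (187,173) touches the plate's edge. The plate angle is 1.61° against the base's 1.67°, its height is right, and the loads are about −7.8 N in both x and y. I'll ease off partly, then release.

```bash
python3 -m pendant '[[[-0.4,-0.2,0,0,0,0],[-0.9,-0.5,0,0,0,0],[-0.9,-0.5,0,0,0,0],[-0.9,-0.5,0,0,0,0]]]'
python3 -m pendant '[[[0,0,0,0,0,0],[0,0,0,0,0,0],[0,0,0,0,0,0],[0,0,0,0,0,0],[0,0,0,0,0,0],[0,0,0,0,0,0],[0,0,0,0,0,0],[0,0,0,0,0,0]]]' -0.2
```

```text
clock: 22.35
tool_pos: [0.5536, -0.1575, 0.0272]
orientation: [-179.9, -0.1, -178.4]
force: [-5.5, -5.1, 1.3]
opening: 0.0227
clock: 23.35
tool_pos: [0.5545, -0.1566, 0.0272]
orientation: [-180.0, 0.0, -178.3]
force: [-0.4, -0.3, 0.2]
opening: 0.0528
```

```bash
python3 -m pendant '[[[0,0,10,0,0,0],[0,0,30,0,0,0],[0,0,60,0,0,0],[0,0,100,0,0,0],[0,0,140,0,0,0],[0,0,170,0,0,0],[0,50,170,0,0,0],[0,110,170,0,0,0],[0,170,170,0,0,0],[0,230,170,0,0,0]]]'
python3 -m pendant '[[[0,60,0,0,0,0],[0,120,0,0,0,0],[0,150,0,0,0,0],[0,150,0,0,0,0]]]'
python3 - <<'E'
from h import *
t=snapshot('top');save('top3.png',t);np.savez('top3.npz',**t)
P=cloud(t)
m=((P[...,2]>.0165)&(P[...,2]<.03)&(t['depth']>0))
try:
  k=blob(t,P,.0165,.03,(310,163,450,265));print('plate',rect(t,k,.02))
  print('base',rect(t,blob(t,P,.006,.07,(310,163,450,265)),.012))
  k=blob(t,P,.05,.075,(340,170,420,240),k=1);print('knob',cv2.minEnclosingCircle((ray(t,k,.065)[:,:2]*1000).astype(np.float32)))
except Exception as e: print(e)
cv2.imwrite('pics/t3c.png',cv2.cvtColor(cv2.resize(t['pixels'][160:270,300:460],None,fx=5,fy=5,interpolation=2),4))
E
```

```text
clock: 24.6
tool_pos: [0.5543, 0.0752, 0.1983]
orientation: [180.0, 0.1, -178.4]
force: [1.2, 0.6, -0.7]
opening: 0.0528
clock: 25.1
tool_pos: [0.5543, 0.2256, 0.1975]
orientation: [180.0, 0.0, -178.2]
force: [-0.1, 0.6, -0.4]
opening: 0.0526
plate ((559.289794921875, -149.60824584960938), (121.65349578857422, 164.2613525390625), 1.7154241800308228)
base ((544.8782958984375, -160.01133728027344), (179.74806213378906, 240.11184692382812), 1.6087311506271362)
knob ((552.2994384765625, -155.91604614257812), 13.108306884765625)
```

View pics/t3c.png

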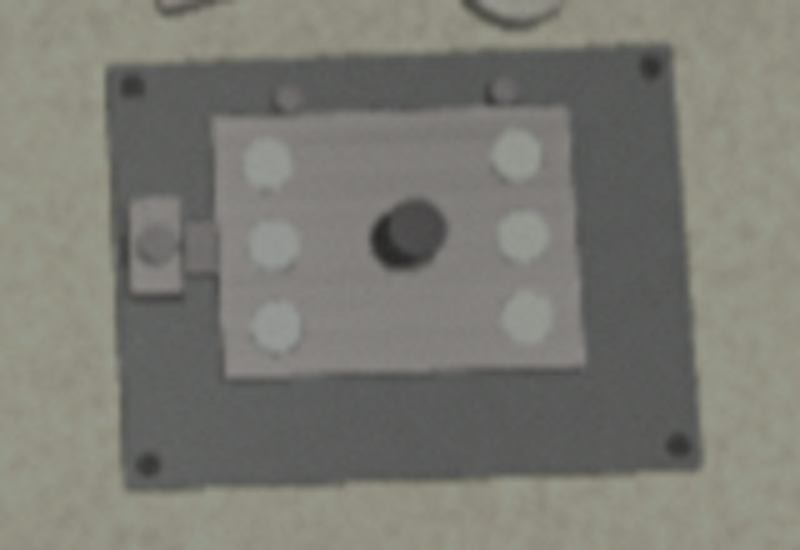

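The top crop shows the plate square on the bed. Its long edge is at the dowels (288,97) and (502,90), and its end is against the bar at (217,245). Handing in.

```bash
python3 -c "
from plant import *
print(close_job())"
```

```text
the job is handed in; nothing more can be done
None
```

I picked up the small grey plate by its knob, laid it flat on the bed, and slid it against both dowels and then the end stop. I pressed it there for about 1.6 s, eased off, released it and backed away. The job was handed in at about 25 s; no verdict is reported.

- **Pressing:** the average wrist force was about 7.8 N in x and 7.8 N in y, with nearly no twist about z. By my estimate that puts a few newtons on each dowel and about 5 N on the stop, but I did not measure each contact separately. Before release I eased this to about 5 N in each direction.
- **Position:** while pressed, the plate's top was at about 20.5 mm, so it lay flat on the bed. It was turned 1.61°, against 1.67° for the base.
- **After release:** the top picture shows the plate's edge at both dowels and its end at the bar. The knob was at about (552, −156) mm, within about 2 mm of the pressed position.
- **Failed check:** the last plate outline fit came out too large (122 x 164 mm) because it took in the dowels and bar, so I discarded it. I judged the final contact from the picture and the forces instead. I could not read the presence pin directly.
- **Other things on the desk:** I saw no contact with any of them, but I did not re-measure their positions at the end.

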